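Stagger the slotted discs on a weight carrier

ROBOT

A 6-joint arm with a two-finger parallel gripper is mounted at the origin on a cart in front of the work surface, level with it; the furniture and walls round the work are solid. World frame = base frame: x ahead of the robot, y to its left, z up, the work surface at z = 0. Lengths are in mm, angles in degrees, forces in N, time in s.
With the tool pointing down it reaches from about 250 to 725 mm from the base axis. Payload 9.7 kg.
Tool frame: the origin (TCP) lies at the very end of the fingers, on their centre line; the grasp point (between the pads) lies 19 mm behind it; z points along the fingers, y is the line along which they close (so a half turn about z gives the same grasp; the last joint's range is limited). The gripper opens to 85 mm and grips with 20 to 120 N. Pads are 22 mm wide; open, the fingers measure 114 mm over their backs; the gripper's body (76 mm by 85 mm) begins 54 mm behind the grasp point. The pads swing forward as they close: fully open they stand 13 mm farther back than shut.
Start: joints at [-63.999, 4.979, 10.078, 95.1, 0, 90], TCP at [241.108, -494.332, 231.284] pointing down, gripper open.
Joint ranges: [-179.16, 179.16], [-48.56, 103.87], [-65.8, 70.77], [-126.05, 130.52], [-82.76, 87.17], [-180, 180]. Speed limits (degrees/s): [127.2, 127.2, 147.25, 180, 180, 180].

INTERFACE

Orientations are given as a 3x3 rotation matrix whose columns are the frame's x, y, z axes.
In Python, from plant import bot gives the robot as it stands.
- The arm moves only by the tool arm_command, never from a script. Its argument "steps" is a list of rows, each an object with "xyz": the shift along the tool's x, y, z scaled (see below), a list of three; "rot": the turn, a rotation vector about the tool's x, y, z scaled (see below), a list of three; "jaw": the gripper command: -1 is fully open, 1 is shut, values between are in proportion. In form: [{"xyz": [x, y, z], "rot": [rx, ry, rz], "jaw": jaw}, ...]. A call has 1 to 12 rows; each row is the pose to reach, as a shift and turn from the pose commanded when the call began, along the tool's axes at that moment, turning the shorter way round; what a row does not reach only later rows make up. The controller multiplies each number of a shift by 150 mm and each number of a turn by pi rad. A row lasts 1/10 s, in which the tool goes at most 50 mm and 8.59 degrees, less where a joint would pass 70% of its speed; a pose out of reach is approached as far as the arm can. A call with a number of a shift or a turn outside -1 to 1 is refused whole. A call with a gripper value outside its range is refused whole. The fingers move at their own pace and stop on an object; "force" is the grip in N (left out, the last holds). Time passes only in rows, so rows that repeat a pose let the fingers close. It gives the time, the measured TCP pose, the force, the opening and the grip force at its end, in the units of the state.
- bot.read_state(): the state, without advancing time (a new reading comes with each control period).
- bot.camera(name): name is "scene" or "top" or "wrist"; returns (picture, depth): 420x560x3 uint8, red, green, blue; 420x560 float32, mm along the optical axis (not along the pixel's ray), 0 where there is no reading.
- bot.camera_params(name): a dict with "camera_matrix" (3x3 intrinsics, pixels), "cam_to_world" (4x4, takes a point from camera to world coordinates). Camera axes: x right, y up, looking along -z (the intrinsics and any distortion apply to the point x, -y, -z); pixel columns grow to the right and rows downward; lengths in mm; the calibration is good to about 2 mm. A picture is of the moment at which its call begins: read the wrist's pose just before it. camera_params takes no time and is no camera call; for the wrist camera it gives the pose at the moment of the call.
- bot.finish_job(): hands the job in; it is judged then, once.
The state is a dict: "clock": time; "qpos": joint angles; "joint_vel": joint speeds; "effort": joint torques, N m; "position": TCP position; "tool_rot": TCP orientation; "ft_force": force on the tool from outside, world axes, zero at the start; "wrist_torque": the same for the moment, N m; "grip_width": finger opening in mm; "grip_force": force on a finger pad.
Only numpy, scipy, OpenCV 4.12 (cv2) and the standard library are available. Lean on these libraries where they do the work, as an engineer would, in place of code of your own. Each camera call takes 0.05 s, during which the arm holds its last target. There are 200 camera calls.

TASK

On the weight carrier the slots of the steel and brass discs are lined up and the brass disc has slipped half off: without lifting it, push the brass disc home until the stem is at the end of its slot, and turn it by its tab so that its slot no longer lines up with the steel one's. Then fetch the blue disc from the bench and slide it slot-first onto the stem, under the red cap, so that it lies flat on the brass disc, fully home. At the end the three discs lie flat and home on the stem with at least 60 degrees between any two slots, and nothing standing around has been disturbed.

Things in the scene. Friction and masses are not known exactly. Their poses are not given: they have to be found in the camera images.
- stem_foot (a point): Weight carrier fixed to the bench (place and yaw vary): grey base plate 120 x 100 x 12 mm, aluminium pedestal, round foot 52 mm across whose top is 54 mm above the bench; on it the upright fixed steel stem, 8 mm thick. Point: stem axis at the top of the foot; x = towards the stop post, z up.
- stem_cap (a point): Red cap on the stem, 20 mm across, 10 mm high, so that discs can only enter sideways by their slots. Point: stem axis at the cap's underside, 44 mm above the foot's top.
- stop_post (a point): Upright steel stop post of the carrier, 10 mm thick (rubber tip 13 mm), 60 mm from the stem on the side away from the robot; the discs' tabs cannot turn past it. Point: its top, 102 mm above the bench.
- disc_a_mid (a point): Bottom disc: dark grey steel, 64 mm across, 200 g, loose, lying home on the carrier's foot; it stays where it is while only the disc above it is pushed; its tab points roughly away from the stop post, within 35 degrees. Point: disc centre, half-way up (5 mm above its underside); x = the way the slot opens, -x = along the tab, z up.
- disc_a_slot (a point): Mark in the slot, 25 mm from the disc's centre towards its mouth, half-way up. All discs: 10 mm thick; slot 12 mm wide, ends at the disc's centre with the stem (8 mm) in the middle, mouth flared to 20 mm; opposite it a flat tab, 16 mm wide, 10 mm thick, its end 64 mm from the disc's centre.
- disc_b_mid (a point): Middle disc: brass, 58 mm across, 150 g, loose on the steel disc, at first slipped 10 to 14 mm out along its tab, the stem part-way along its slot, its tab above the steel one's within 6 degrees; slides and turns under 1 to 3 N. Point: disc centre, half-way up (5 mm above its underside); x = the way the slot opens, -x = along the tab, z up.
- disc_b_slot (a point): Mark in the slot, 25 mm from the disc's centre towards its mouth, half-way up. All discs: 10 mm thick; slot 12 mm wide, ends at the disc's centre with the stem (8 mm) in the middle, mouth flared to 20 mm; opposite it a flat tab, 16 mm wide, 10 mm thick, its end 64 mm from the disc's centre.
- disc_c_mid (a point): Top disc: blue, 54 mm across, 85 to 170 g, loose, flat on the bench left or right of the carrier, its tab any way; can be picked by the tab from above, fingers either side of it. Point: disc centre, half-way up (5 mm above its underside); x = the way the slot opens, -x = along the tab, z up.
- disc_c_slot (a point): Mark in the slot, 25 mm from the disc's centre towards its mouth, half-way up. All discs: 10 mm thick; slot 12 mm wide, ends at the disc's centre with the stem (8 mm) in the middle, mouth flared to 20 mm; opposite it a flat tab, 16 mm wide, 10 mm thick, its end 64 mm from the disc's centre.
- weight_20g: White calibration weight, 22 mm across, 32 mm high, beside the carrier; bystander. Origin at the centre of its underside.
- timer: White kitchen timer lying flat, 62 x 68 x 18 mm, beside the carrier; bystander. Origin at the centre of its underside.
- jar_cocoa: Sample jar with blue lid, 52 mm across, 71 mm high, behind the carrier; bystander. Origin at the centre of its underside.
- petri_0: Petri dish, 89 mm across, 14 mm high, on the side of the carrier where the blue disc is not; bystander. Origin at the centre of its underside.
- jar_flour: Sample jar with white lid, 62 mm across, 86 mm high, back left; bystander. Origin at the centre of its underside.
- dropper: Small brown dropper bottle, 33 mm across, 102 mm high, back right; bystander. Origin at the centre of its underside.
- beaker_100: Small glass beaker, 54 mm across, 69 mm high, front left of the carrier; bystander. Origin at the centre of its underside.
Not all that is in view belongs to the job. Leave any turquoise look-alike of the part that bears disc_a_mid alone. There is more than one size of the part that bears disc_b_mid; the job needs the larger.

How it is judged:
By the outcome, as a careful person would: the job done as asked, in the order asked, and still so for the second after the job is handed in, with the robot touching nothing.
It also fails if it takes over 64 s, if anything falls off the work surface, if the arm or the gripper's body presses on something with over 40 N, if the wrist force passes 120 N, or if a joint passes its speed limit or range.

## Working session

There is one attempt and no reset: what is moved stays moved. The work goes in short steps, Python scripts to look and compute and a tool call to move; the robot and the scene stay as the last step left them, time stands still between calls to the robot, and variables do not carry over. Pictures are saved under pics/ and viewed, at most 13 in all, crops included, and the job is handed in when it is done.

Besides the shell and the picture viewer there is one more tool, called after "Call:" by a JSON object that holds its "op" and its "data", one argument or row to a line. arm_command: Moves the arm, as the interface text tells. Its arguments: {"type":"object","properties":{"steps":{"type":"array","items":{"type":"object","properties":{"xyz":{"type":"array","items":{"type":"number","minimum":-1,"maximum":1}},"rot":{"type":"array","items":{"type":"number","minimum":-1,"maximum":1}},"jaw":{"type":"number"}}}},"force":{"type":"number"}},"required":["steps"]}

```bash
ls; mkdir -p pics; python3 - <<'E'
from plant import bot
import cv2,numpy as np
s=bot.read_state();print(s)
for n in("top","scene"):
    im,d=bot.camera(n);p=bot.camera_params(n)
    np.savez(f"pics/{n}0.npz",im=im,d=d,K=p["camera_matrix"],T=p["cam_to_world"])
    print(n,p)
    cv2.imwrite(f"pics/{n}0.png",cv2.resize(im[:,:,::-1],(784,588),interpolation=cv2.INTER_CUBIC))
E
```

```text
pics
{'clock': 0.0, 'qpos': array([-6.39994855e+01,  5.01087458e+00,  1.00332213e+01,  9.51007494e+01,
        1.13603666e-03,  9.00021666e+01]), 'joint_vel': array([-0.11552784,  0.01556656, -0.04806598,  0.02395674, -0.00016871,
       -0.00113875]), 'effort': array([ 2.03728094e-03, -5.20386851e+01,  4.64804471e+01,  1.62442907e-02,
        1.16452793e-04,  2.88090272e-07]), 'position': array([ 241.00576159, -494.11088756,  230.57420722]), 'tool_rot': array([[ 8.98806698e-01,  4.38344820e-01, -5.82050372e-04],
       [ 4.38345206e-01, -8.98805845e-01,  1.23858221e-03],
       [ 1.97758178e-05, -1.36838497e-03, -9.99999064e-01]]), 'ft_force': array([-0.42900665,  0.54800368, -0.5765905 ]), 'wrist_torque': array([-0.01546923, -0.01753374, -0.01041517]), 'grip_force': 0.0, 'grip_width': 85.44097524859006}
top {'camera_matrix': array([[461.74114816,   0.        , 283.16734281],
       [  0.        , 461.74114816, 216.49785486],
       [  0.        ,   0.        ,   1.        ]]), 'cam_to_world': array([[ 2.28017450e-02,  9.97416241e-01, -6.81243107e-02,
         4.28824157e+02],
       [-9.99737959e-01,  2.28865947e-02,  4.65197128e-04,
        -2.45129251e+01],
       [ 2.02312866e-03,  6.80958521e-02,  9.97676732e-01,
         1.36234792e+03],
       [ 0.00000000e+00,  0.00000000e+00,  0.00000000e+00,
         1.00000000e+00]])}
scene {'camera_matrix': array([[424.39118877,   0.        , 279.12941817],
       [  0.        , 424.39118877, 212.86646941],
       [  0.        ,   0.        ,   1.        ]]), 'cam_to_world': array([[-7.61770635e-01,  2.74315120e-01, -5.86904349e-01,
        -4.10550395e+01],
       [-6.47846590e-01, -3.23313173e-01,  6.89756035e-01,
         6.80356578e+02],
       [-5.43397578e-04,  9.05659874e-01,  4.24004596e-01,
         5.24739510e+02],
       [ 0.00000000e+00,  0.00000000e+00,  0.00000000e+00,
         1.00000000e+00]])}
```

View pics/top0.png

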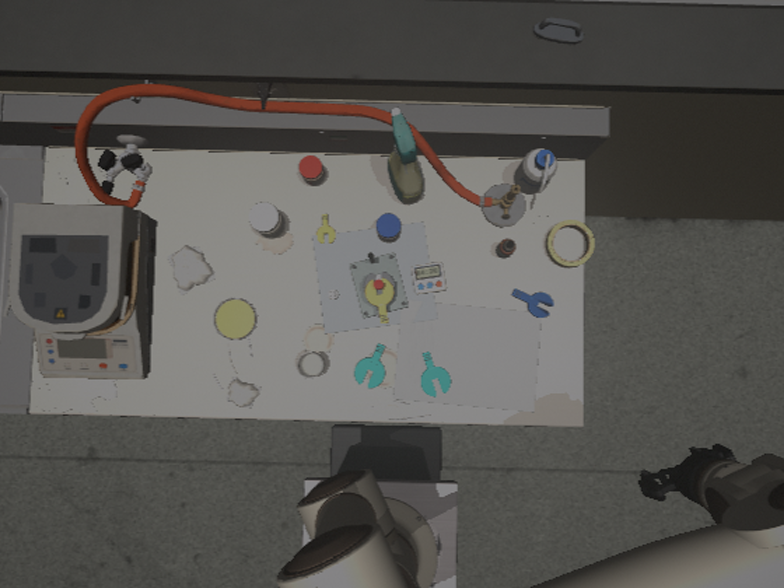

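View pics/scene0.png

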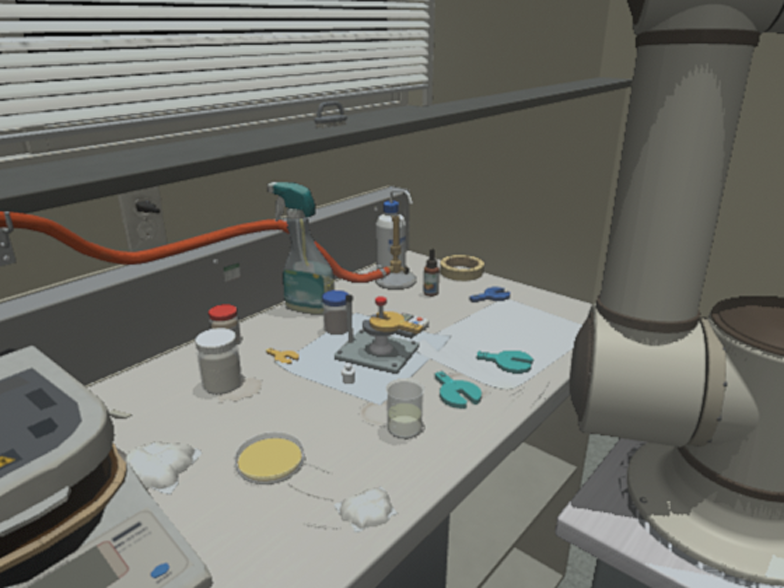

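The top view shows these candidates (784-px picture):
- **Blue:** the only blue slotted disc is at (537,302).
- **Turquoise look-alikes:** (372,366) and (435,375). Leave alone.
- **Brass:** the larger one on the carrier, at (380,293) under the red cap. A smaller one lies at (326,230), to be ignored.

The post is at (372,258), the weight at (333,295) and the timer at (428,278).

```bash
cat > h.py <<'E'
import numpy as np,cv2
from plant import bot
def load(f): z=np.load(f);return z["im"],z["d"],z["K"],z["T"]
def grab(n,f):
    p0=bot.camera_params(n);im,d=bot.camera(n)
    np.savez(f,im=im,d=d,K=p0["camera_matrix"],T=p0["cam_to_world"]);return im,d,p0["camera_matrix"],p0["cam_to_world"]
def ray(K,T,u,v):
    c=np.stack([(np.asarray(u,float)-K[0,2])/K[0,0],-(np.asarray(v,float)-K[1,2])/K[1,1],-np.ones(np.shape(u))],-1)
    return c@T[:3,:3].T
def plane(K,T,u,v,z):
    r=ray(K,T,u,v);o=T[:3,3];return o+r*((z-o[2])/r[...,2])[...,None]
def cloud(d,K,T):
    v,u=np.indices(d.shape);return T[:3,3]+ray(K,T,u,v)*d[...,None]
def proj(K,T,P):
    c=(np.asarray(P,float)-T[:3,3])@T[:3,:3];return np.array([K[0,2]+K[0,0]*c[...,0]/-c[...,2],K[1,2]-K[1,1]*c[...,1]/-c[...,2]]).T
E
python3 - <<'E'
from h import *
im,d,K,T=load("pics/top0.npz");C=cloud(d,K,T)
hsv=cv2.cvtColor(im,cv2.COLOR_RGB2HSV)
box=lambda m,x0,y0,x1,y1:np.array([[ (y0<=v*1.4<=y1)and(x0<=u*1.4<=x1) for u in range(560)] for v in range(420)])&m
H,S,V=hsv[...,0].astype(int),hsv[...,1],hsv[...,2]
for n,m in dict(blue=box((H>105)&(H<125)&(S>100),500,280,560,330),brass=box((H>15)&(H<35)&(S>100),360,270,400,330),cap=box(((H<8)|(H>172))&(S>120),360,265,400,300)).items():
    P=C[m];print(n,m.sum(),P.mean(0).round(1),P.min(0).round(1),P.max(0).round(1))
P=C[box(np.ones_like(V,bool),360,245,385,270)];P=P[P[:,2]>90];print("post",len(P),P.mean(0))
E
```

```text
blue 216 [ 529.8 -314.3   15.7] [ 428.8 -350.3    2.6] [ 554.8  -24.5 1362.3]
brass 13 [549.8  25.8  76.9] [536.4   3.7  70.9] [559.5  37.4 106. ]
cap 36 [551.3  12.  106.4] [542.5   3.4  69.9] [559.7  21.3 111.3]
post 20 [599.68193767  24.92089716 162.83335927]
```

```bash
python3 - <<'E'
from h import *
s=bot.read_state();p=bot.camera_params("wrist");R=s["tool_rot"]
T=p["cam_to_world"];print(p["camera_matrix"],R.T@T[:3,:3],R.T@(T[:3,3]-s["position"]))
E
```

```text
[[309.89834634   0.         281.27696276]
 [  0.         309.89834634 205.43458338]
 [  0.           0.           1.        ]] [[ 2.66146759e-04  9.48528343e-01  3.16692141e-01]
 [ 9.99999457e-01  6.66057833e-05 -1.03988715e-03]
 [-1.00745596e-03  3.16692246e-01 -9.48527810e-01]] [  81.01037601    0.21982394 -141.90258076]
```

Call:
{"op": "arm_command", "data": {
  "steps": [
    {"xyz": [0.93, -0.8, 0.09], "rot": [0, 0, 0], "jaw": -1},
    {"xyz": [0.93, -0.8, 0.09], "rot": [0, 0, 0], "jaw": -1},
    {"xyz": [0.93, -0.8, 0.09], "rot": [0, 0, 0], "jaw": -1},
    {"xyz": [0.93, -0.8, 0.09], "rot": [0, 0, 0], "jaw": -1}
  ]
}}

```text
clock: 0.5
position: [314.3, -322.9, 217.4]
tool_rot: [[0.899, 0.439, -0.0], [0.439, -0.899, 0.001], [0.0, -0.001, -1.0]]
ft_force: [0.2, -0.9, 1.2]
grip_width: 85.2
grip_force: 0.0
```

Call:
{"op": "arm_command", "data": {
  "steps": [
    {"xyz": [0.93, -0.8, 0.09], "rot": [0, 0, 0], "jaw": -1},
    {"xyz": [0.93, -0.8, 0.09], "rot": [0, 0, 0], "jaw": -1},
    {"xyz": [0.93, -0.8, 0.09], "rot": [0, 0, 0], "jaw": -1},
    {"xyz": [0.93, -0.8, 0.09], "rot": [0, 0, 0], "jaw": -1}
  ]
}}

```text
clock: 0.9
position: [387.0, -153.8, 204.0]
tool_rot: [[0.898, 0.439, -0.0], [0.439, -0.898, 0.0], [0.0, -0.0, -1.0]]
ft_force: [0.9, 0.1, -0.3]
grip_width: 85.4
grip_force: 0.0
```

Call:
{"op": "arm_command", "data": {
  "steps": [
    {"xyz": [0.93, -0.8, 0.09], "rot": [0, 0, 0.144], "jaw": -1},
    {"xyz": [0.93, -0.8, 0.09], "rot": [0, 0, 0.144], "jaw": -1},
    {"xyz": [0.93, -0.8, 0.09], "rot": [0, 0, 0.144], "jaw": -1},
    {"xyz": [0.93, -0.8, 0.09], "rot": [0, 0, 0.144], "jaw": -1},
    {"xyz": [0.93, -0.8, 0.09], "rot": [0, 0, 0.144], "jaw": -1},
    {"xyz": [0.93, -0.8, 0.09], "rot": [0, 0, 0.144], "jaw": -1}
  ]
}}

```text
clock: 1.5
position: [459.5, 6.8, 190.1]
tool_rot: [[1.0, 0.012, -0.002], [0.012, -1.0, 0.005], [-0.001, -0.005, -1.0]]
ft_force: [-1.0, -0.8, 0.1]
grip_width: 85.1
grip_force: 0.0
```

```bash
python3 - <<'E'
from h import *
s=bot.read_state();print(s["clock"],s["position"],s["tool_rot"][:,0])
im,d,K,T=grab("wrist","pics/w1.npz")
cv2.imwrite("pics/w1.png",cv2.resize(im[:,:,::-1],(784,588),interpolation=cv2.INTER_CUBIC))
E
```

```text
1.5 [459.54021002   6.84286372 190.08411671] [ 0.9999253   0.01213457 -0.00146349]
```

View pics/w1.png

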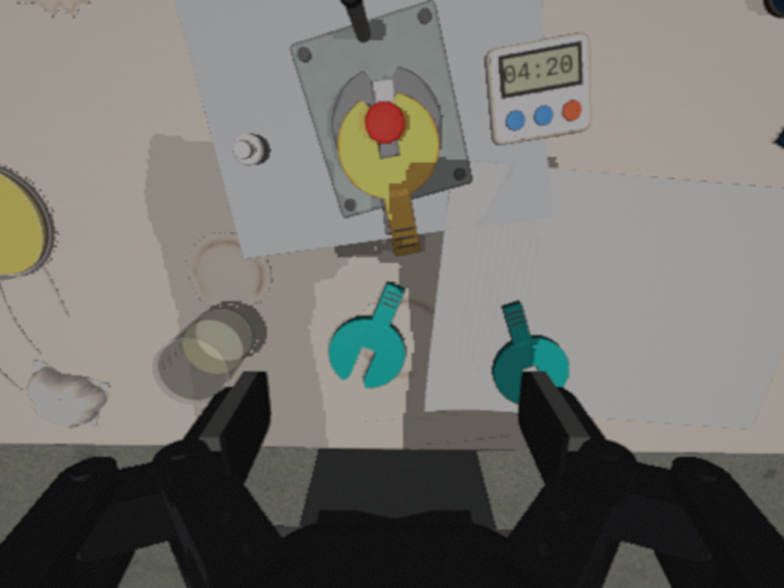

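The wrist view shows the red cap at (385,122) and the large brass disc around (388,147), its tab end at (405,252). The steel disc lies under it with its slot towards (383,88). The post is at (360,20), the timer at (540,85) and the weight at (250,150).

```bash
cat >> h.py <<'E'
def big(m):
    n,l,s,_=cv2.connectedComponentsWithStats(m.astype(np.uint8));return l==1+np.argmax(s[1:,4])
def masks(im):
    h=cv2.cvtColor(im,cv2.COLOR_RGB2HSV);H,S,V=[h[...,i].astype(int) for i in range(3)]
    return dict(red=((H<8)|(H>172))&(S>150),brass=(H>15)&(H<32)&(S>120),blue=(H>105)&(H<125)&(S>110))
def disc(m,K,T,z,R,guess):
    """mask of a disc with tab -> centre (circle fit on rim points), tab direction; plane z"""
    v,u=np.nonzero(m);P=plane(K,T,u,v,z)[:,:2]
    far=lambda c:np.hypot(*(P-c).T)
    c=np.array(guess,float)
    cs,_=cv2.findContours(m.astype(np.uint8),cv2.RETR_EXTERNAL,cv2.CHAIN_APPROX_NONE);q=max(cs,key=len)[:,0]
    Q=plane(K,T,q[:,0],q[:,1],z)[:,:2]
    from scipy.optimize import least_squares
    for tol in(8,5,3,2):
        r=np.hypot(*(Q-c).T);s=Q[abs(r-R)<tol]
        c=least_squares(lambda c:np.hypot(*(s-c).T)-R,c,loss="soft_l1").x
    t=P[(far(c)>R+6)&(far(c)<70)];dr=t.mean(0)-c
    return c,np.degrees(np.arctan2(dr[1],dr[0])),far(c)[far(c)<75].max(),len(s),len(t)
E
python3 - <<'E'
from h import *
im,d,K,T=load("pics/w1.npz");M=masks(im);C=cloud(d,K,T)
m=M["red"].copy();m[:60]=0;m[120:]=0;m[:,:240]=0;m[:,310:]=0;m=big(m)
cs,_=cv2.findContours(m.astype(np.uint8),0,1);(x,y),r=cv2.minEnclosingCircle(max(cs,key=len))
print("cap",x,y,r,plane(K,T,x,y,108),np.median(C[m],0))
m=M["brass"].copy();m[:,:200]=0;m=big(m);print(m.sum(),np.percentile(C[m][:,2],[5,50,95]))
print(disc(m,K,T,74,29,(537,10)))
g=(d>0)&(C[...,2]>85)&(C[...,2]<112)&(C[...,0]>590)&(C[...,0]<640)&(abs(C[...,1])<50);print("post",g.sum(),np.median(C[g],0))
# steel visible: depth 58..68, show
g=(abs(C[...,2]-64)<3.5)&~m&(np.hypot(C[...,0]-552,C[...,1]-12)<70);print("steel",g.sum())
v,u=np.nonzero(g);P=plane(K,T,u,v,64)[:,:2]
cs,_=cv2.findContours(g.astype(np.uint8),0,1)
o=im[:, :,::-1].copy();o[g]=(0,255,0);cv2.imwrite("pics/st.png",cv2.resize(o[20:200,200:360],None,fx=3.2,fy=3.2,interpolation=cv2.INTER_NEAREST))
E
```

```text
cap 274.3423767089844 87.09782409667969 14.564675331115723 [550.14443723  12.51920937 108.        ] [550.24094812  12.71968055 107.22010064]
3827 [72.21718394 73.33555832 74.51694059]
(array([538.50266662,  11.10991216]), np.float64(-168.9351532441928), np.float64(62.77574732006356), 171, 506)
post 84 [602.35682467  28.21249889  97.49997626]
steel 1547
```

View pics/st.png

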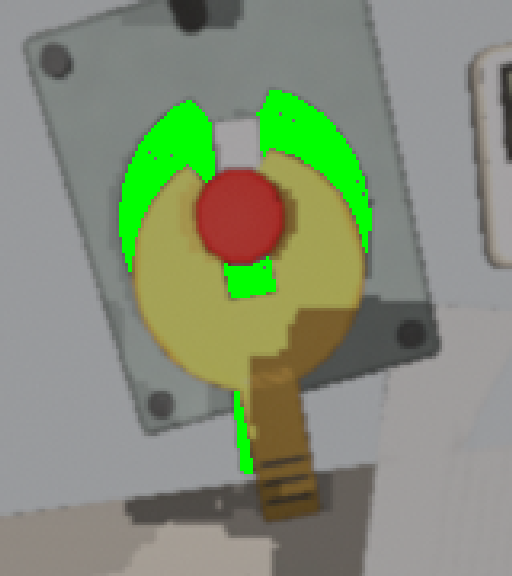

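```bash
cat >> h.py <<'E'
def go(x,y,z,yaw):
    s=bot.read_state();R=s["tool_rot"];from scipy.spatial.transform import Rotation as Ro
    a=np.radians(yaw);G=np.array([[np.cos(a),np.sin(a),0],[np.sin(a),-np.cos(a),0],[0,0,-1]])
    print("shift",(R.T@(np.array([x,y,z])-s["position"])/150).round(4),"rot",(Ro.from_matrix(R.T@G).as_rotvec()/np.pi).round(4),"at",s["clock"],s["position"].round(1))
E
python3 - <<'E'
from h import *
go(489.4,1.6,105,11)
E
```

```text
shift [0.2016 0.0329 0.5689] rot [-0.0016  0.0002 -0.058 ] at 1.55 [459.2   5.8 190.4]
```

Call:
{"op": "arm_command", "data": {
  "steps": [
    {"xyz": [0.2, 0.033, 0.57], "rot": [-0.0016, 0, -0.058], "jaw": 0.06},
    {"xyz": [0.2, 0.033, 0.57], "rot": [-0.0016, 0, -0.058], "jaw": 0.06},
    {"xyz": [0.2, 0.033, 0.57], "rot": [-0.0016, 0, -0.058], "jaw": 0.06},
    {"xyz": [0.2, 0.033, 0.57], "rot": [-0.0016, 0, -0.058], "jaw": 0.06},
    {"xyz": [0.2, 0.033, 0.57], "rot": [-0.0016, 0, -0.058], "jaw": 0.06}
  ],
  "force": 20
}}

```text
clock: 2.05
position: [489.9, 0.9, 107.6]
tool_rot: [[0.982, 0.189, 0.003], [0.189, -0.982, 0.0], [0.003, 0.0, -1.0]]
ft_force: [-0.2, 0.1, 0.4]
grip_width: 40.3
grip_force: 0.0
```

```bash
python3 - <<'E'
from h import *
s=bot.read_state();print(s["clock"],s["position"],s["grip_width"])
im,d,K,T=grab("wrist","pics/w2.npz")
cv2.imwrite("pics/w2.png",cv2.resize(im[:,:,::-1],(784,588),interpolation=cv2.INTER_CUBIC))
M=masks(im);m=big(M["red"])
cs,_=cv2.findContours(m.astype(np.uint8),0,1);(x,y),r=cv2.minEnclosingCircle(max(cs,key=len));print("cap",x,y,r,plane(K,T,x,y,108))
m=big(M["brass"]);print(m.sum(),disc(m,K,T,74,29,(538,11)))
go(489.4,1.6,66,11)
E
```

```text
2.05 [489.87455376   0.9001692  107.63714556] 40.29599051057063
cap 279.5 146.5 21.272146224975586 [550.70013194  12.96958199 108.        ]
7058 (array([538.83079561,  11.39583898]), np.float64(-168.75289352380156), np.float64(62.859893696237044), 237, 890)
shift [-0.005  -0.0043  0.2782] rot [ 0.0002 -0.0011 -0.0004] at 2.1 [490.1   1.1 107.7]
```

View pics/w2.png

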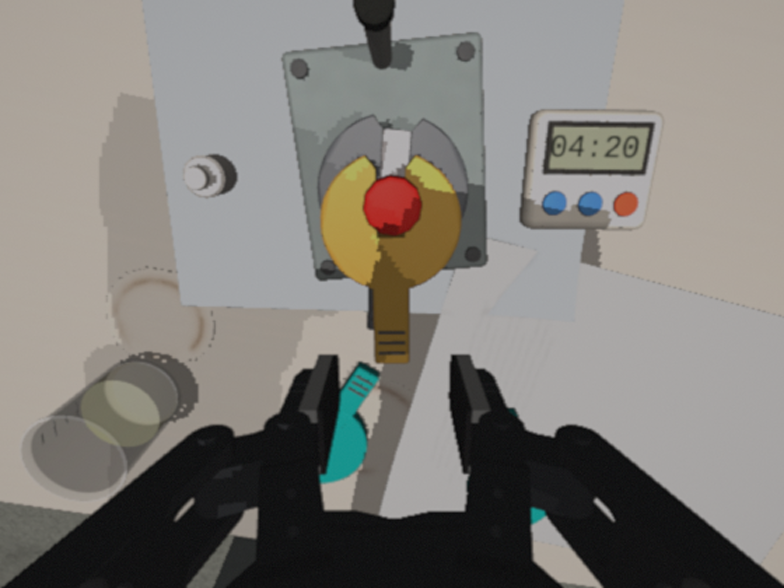

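Call:
{"op": "arm_command", "data": {
  "steps": [
    {"xyz": [0, 0, 0.25], "rot": [0, 0, 0], "jaw": 0.06},
    {"xyz": [0, 0, 0.25], "rot": [0, 0, 0], "jaw": 0.06},
    {"xyz": [0, 0, 0.25], "rot": [0, 0, 0], "jaw": 0.06}
  ]
}}

```text
clock: 2.4
position: [489.4, 1.5, 69.1]
tool_rot: [[0.982, 0.191, 0.001], [0.191, -0.982, 0.0], [0.001, -0.0, -1.0]]
ft_force: [1.1, 0.4, -0.2]
grip_width: 39.6
grip_force: 0.0
```

Call:
{"op": "arm_command", "data": {
  "steps": [
    {"xyz": [0, 0, 0.015], "rot": [0, 0, 0], "jaw": 0.06},
    {"xyz": [0, 0, 0.015], "rot": [0, 0, 0], "jaw": 0.7},
    {"xyz": [0, 0, 0.015], "rot": [0, 0, 0], "jaw": 0.7},
    {"xyz": [0, 0, 0.015], "rot": [0, 0, 0], "jaw": 0.7},
    {"xyz": [0, 0, 0.015], "rot": [0, 0, 0], "jaw": 0.7},
    {"xyz": [0, 0, 0.015], "rot": [0, 0, 0], "jaw": 0.7}
  ],
  "force": 20
}}

```text
clock: 3.0
position: [489.9, 1.6, 66.0]
tool_rot: [[0.982, 0.191, 0.001], [0.191, -0.982, 0.0], [0.001, 0.0, -1.0]]
ft_force: [-1.4, -0.3, 4.6]
grip_width: 15.2
grip_force: 25.0
```

Call:
{"op": "arm_command", "data": {
  "steps": [
    {"xyz": [0.02, 0, 0.015], "rot": [0, 0, 0], "jaw": 0.7},
    {"xyz": [0.04, 0, 0.015], "rot": [0, 0, 0], "jaw": 0.7},
    {"xyz": [0.06, 0, 0.015], "rot": [0, 0, 0], "jaw": 0.7},
    {"xyz": [0.08, 0, 0.015], "rot": [0, 0, 0], "jaw": 0.7},
    {"xyz": [0.08, 0, 0.015], "rot": [0, 0, 0], "jaw": 0.7}
  ]
}}

```text
clock: 3.5
position: [500.0, 3.6, 64.0]
tool_rot: [[0.982, 0.191, -0.002], [0.191, -0.982, -0.001], [-0.002, 0.0, -1.0]]
ft_force: [-11.5, -2.0, 14.9]
grip_width: 15.2
grip_force: 26.9
```

```bash
python3 - <<'E'
from h import *
s=bot.read_state();print(s["clock"],s["position"],s["grip_width"],s["ft_force"])
im,d,K,T=grab("wrist","pics/w3.npz")
M=masks(im);m=big(M["red"])
cs,_=cv2.findContours(m.astype(np.uint8),0,1);(x,y),r=cv2.minEnclosingCircle(max(cs,key=len));print("cap",x,y,r,plane(K,T,x,y,108))
m=big(M["brass"]);print(m.sum(),disc(m,K,T,74,29,(550,12)))
cv2.imwrite("pics/w3.png",cv2.resize(im[:,:,::-1],(784,588),interpolation=cv2.INTER_CUBIC))
E
```

```text
3.5 [499.97567774   3.55828846  63.97075145] 15.170241103094947 [-11.45147083  -1.96215963  14.8903543 ]
cap 281.6472473144531 193.7667999267578 29.07494354248047 [551.73656314  13.13137583 108.        ]
10642 (array([548.01751975,  12.48493733]), np.float64(-168.9408085251905), np.float64(60.75877717419905), 305, 1325)
```

View pics/w3.png

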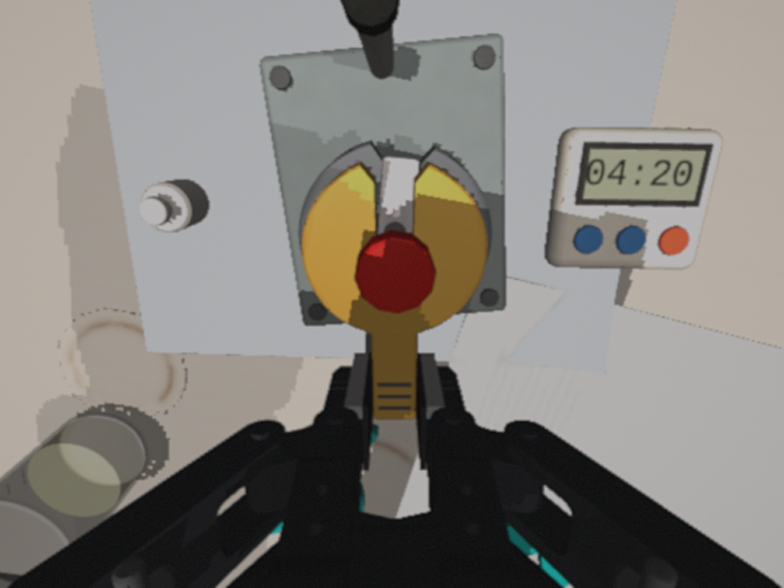

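Call:
{"op": "arm_command", "data": {
  "steps": [
    {"xyz": [0, 0, 0], "rot": [0, 0, 0], "jaw": 0.5},
    {"xyz": [0, 0, -0.01], "rot": [0, 0, 0], "jaw": 0.5},
    {"xyz": [0, 0, -0.02], "rot": [0, 0, 0], "jaw": 0.5},
    {"xyz": [0, 0, -0.02], "rot": [0, 0, 0], "jaw": 0.5}
  ]
}}

```text
clock: 3.95
position: [501.4, 3.9, 66.2]
tool_rot: [[0.982, 0.191, 0.0], [0.191, -0.982, 0.0], [0.0, -0.0, -1.0]]
ft_force: [0.3, 0.2, 0.4]
grip_width: 21.4
grip_force: 0.0
```

Call:
{"op": "arm_command", "data": {
  "steps": [
    {"xyz": [0, 0, 0], "rot": [0, 0, 0], "jaw": 0.5},
    {"xyz": [0, 0, 0], "rot": [0, 0, 0], "jaw": 0.7},
    {"xyz": [0, 0, 0], "rot": [0, 0, 0], "jaw": 0.7},
    {"xyz": [0, 0, 0], "rot": [0, 0, 0], "jaw": 0.7}
  ],
  "force": 20
}}

```text
clock: 4.35
position: [501.4, 3.9, 66.2]
tool_rot: [[0.982, 0.191, 0.0], [0.191, -0.982, 0.0], [0.001, -0.0, -1.0]]
ft_force: [0.3, -0.6, -0.5]
grip_width: 15.3
grip_force: 23.1
```

Call:
{"op": "arm_command", "data": {
  "steps": [
    {"xyz": [0.005, 0, 0], "rot": [0, 0, 0], "jaw": 0.7},
    {"xyz": [0.01, 0, 0], "rot": [0, 0, 0], "jaw": 0.7},
    {"xyz": [0.015, 0, 0], "rot": [0, 0, 0], "jaw": 0.7},
    {"xyz": [0.015, 0, 0], "rot": [0, 0, 0], "jaw": 0.7}
  ]
}}

```text
clock: 4.75
position: [503.6, 4.3, 66.2]
tool_rot: [[0.982, 0.191, 0.0], [0.191, -0.982, 0.0], [0.0, -0.0, -1.0]]
ft_force: [-1.0, -0.3, 0.4]
grip_width: 15.0
grip_force: 23.1
```

```bash
cat > m.py <<'E'
from h import *
import sys
s=bot.read_state();print(s["clock"],s["position"].round(2),s["grip_width"].round(1),s["ft_force"].round(1))
im,d,K,T=grab("wrist",sys.argv[1]+".npz");C=cloud(d,K,T)
M=masks(im);m=big(M["red"])
cs,_=cv2.findContours(m.astype(np.uint8),0,1);(x,y),r=cv2.minEnclosingCircle(max(cs,key=len));cap=plane(K,T,x,y,108);print("cap",cap,np.median(C[m],0))
m=big(M["brass"]);print(m.sum(),disc(m,K,T,74,29,cap[:2]),"z",np.median(C[m][:,2]))
cv2.imwrite(sys.argv[1]+".png",cv2.resize(im[:,:,::-1],(784,588),interpolation=cv2.INTER_CUBIC))
E
python3 m.py pics/w4
```

```text
Traceback (most recent call last):
  File "m.py", line 3, in <module>
    s=bot.read_state();print(s["clock"],s["position"].round(2),s["grip_width"].round(1),s["ft_force"].round(1))
                                                               ^^^^^^^^^^^^^^^^^^^^^
AttributeError: 'float' object has no attribute 'round'
```

```bash
sed -i 's/s\["grip_width"\].round(1)/s["grip_width"]/' m.py; python3 m.py pics/w4
```

```text
4.75 [503.57   4.3   66.2 ] 14.96221822456516 [-1.  -0.3  0.4]
cap [551.96663948  13.17596989 108.        ] [551.57746633  13.06853773 107.19948103]
10228 (array([551.43445472,  12.85390705]), np.float64(-169.28627541046933), np.float64(63.11650558762989), 299, 1408) z 73.31438061545052
```

Call:
{"op": "arm_command", "data": {
  "steps": [
    {"xyz": [0.0026, 0.045, 0], "rot": [0, 0, -0.0444], "jaw": 0.7},
    {"xyz": [0.0114, 0.0893, 0], "rot": [0, 0, -0.0889], "jaw": 0.7},
    {"xyz": [0.0263, 0.1319, 0], "rot": [0, 0, -0.1333], "jaw": 0.7},
    {"xyz": [0.047, 0.172, 0], "rot": [0, 0, -0.1778], "jaw": 0.7},
    {"xyz": [0.0731, 0.2088, 0], "rot": [0, 0, -0.2222], "jaw": 0.7},
    {"xyz": [0.0919, 0.2298, 0], "rot": [0, 0, -0.25], "jaw": 0.7},
    {"xyz": [0.0919, 0.2298, 0], "rot": [0, 0, -0.25], "jaw": 0.7}
  ]
}}

```text
clock: 5.5
position: [524.1, -27.1, 66.2]
tool_rot: [[0.558, 0.83, 0.001], [0.83, -0.558, 0.0], [0.001, 0.001, -1.0]]
ft_force: [0.7, -1.1, 0.3]
grip_width: 15.3
grip_force: 23.1
```

```bash
python3 m.py pics/w5
```

```text
5.5 [524.12 -27.13  66.23] 15.281909745074081 [ 0.7 -1.1  0.3]
cap [551.17503141  14.17126019 108.        ] [551.0138373   13.82162707 107.2078161 ]
10163 (array([551.515429  ,  12.77182347]), np.float64(-124.27144965018807), np.float64(62.75925539917421), 294, 1402) z 73.35985602428138
```

View pics/w5.png

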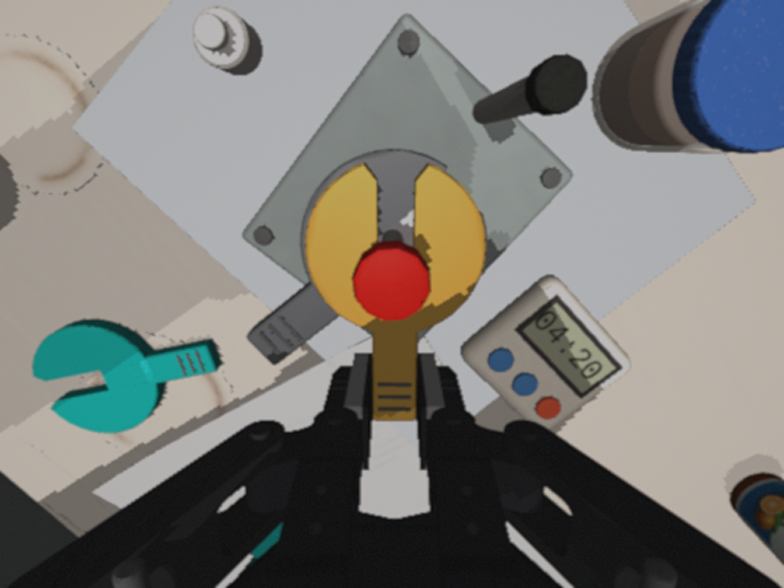

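Call:
{"op": "arm_command", "data": {
  "steps": [
    {"xyz": [0.0066, 0.045, 0], "rot": [0, 0, -0.0444], "jaw": 0.7},
    {"xyz": [0.0164, 0.0893, 0], "rot": [0, 0, -0.0889], "jaw": 0.7},
    {"xyz": [0.0313, 0.1319, 0], "rot": [0, 0, -0.1333], "jaw": 0.7},
    {"xyz": [0.052, 0.172, 0], "rot": [0, 0, -0.1778], "jaw": 0.7},
    {"xyz": [0.0781, 0.2088, 0], "rot": [0, 0, -0.2222], "jaw": 0.7},
    {"xyz": [0.0969, 0.2298, 0], "rot": [0, 0, -0.25], "jaw": 0.7},
    {"xyz": [0.0969, 0.2298, 0], "rot": [0, 0, -0.25], "jaw": 0.7}
  ]
}}

```text
clock: 6.25
position: [560.6, -33.9, 66.2]
tool_rot: [[-0.19, 0.982, 0.0], [0.982, 0.19, 0.0], [-0.0, 0.0, -1.0]]
ft_force: [0.7, -0.4, 0.3]
grip_width: 15.4
grip_force: 23.1
```

```bash
python3 m.py pics/w6; python3 - <<'E'
from h import *
# steel tab: grey points at z~64 left of brass tab, from w5 & w6
for f in("pics/w5.npz","pics/w6.npz"):
    im,d,K,T=load(f);C=cloud(d,K,T);r=np.hypot(C[...,0]-551.3,C[...,1]-13)
    g=(abs(C[...,2]-63.3)<3)&(r>36)&(r<68)&(C[...,0]<525)&(C[...,1]>-10)
    P=C[g][:,:2]-[551.3,13];print(g.sum(),np.degrees(np.arctan2(*P.mean(0)[::-1])),r[g].max())
E
```

```text
6.25 [560.56 -33.93  66.25] 15.360098746547683 [ 0.7 -0.4  0.3]
cap [549.89252226  14.43703172 108.        ] [549.97716746  14.15056569 107.22567123]
10202 (array([551.47729965,  13.65701906]), np.float64(-79.28393670269593), np.float64(63.27684025611972), 300, 1409) z 73.36883308319645
1617 -174.7267860137487 65.34307763584171
2040 -174.99107049822297 65.1619224395006
```

Call:
{"op": "arm_command", "data": {
  "steps": [
    {"xyz": [0, -0.007, 0], "rot": [0, 0, 0], "jaw": 0.7},
    {"xyz": [0.004, -0.007, 0], "rot": [0, 0, 0], "jaw": 0.7},
    {"xyz": [0.008, -0.007, 0], "rot": [0, 0, 0], "jaw": 0.7},
    {"xyz": [0.008, -0.007, 0], "rot": [0, 0, 0], "jaw": 0.7}
  ]
}}

```text
clock: 6.7
position: [558.9, -33.0, 66.3]
tool_rot: [[-0.191, 0.982, 0.0], [0.982, 0.191, 0.0], [0.0, 0.0, -1.0]]
ft_force: [-0.8, 0.5, -1.5]
grip_width: 15.3
grip_force: 23.0
```

```bash
python3 m.py pics/w7
```

```text
6.7 [558.91 -33.05  66.27] 15.321757200549253 [-0.8  0.5 -1.5]
cap [549.69726831  14.43099438 108.        ] [549.9116956   14.15490798 107.21788107]
10201 (array([549.82753709,  14.44374335]), np.float64(-79.32275493967674), np.float64(63.18927610168726), 299, 1400) z 73.36647428568062
```

Call:
{"op": "arm_command", "data": {
  "steps": [
    {"xyz": [0, 0, 0], "rot": [0, 0, 0], "jaw": 0.4},
    {"xyz": [0, 0, 0], "rot": [0, 0, 0], "jaw": 0.4},
    {"xyz": [0, 0, 0], "rot": [0, 0, 0], "jaw": 0.4},
    {"xyz": [0, 0, -0.1], "rot": [0, 0, 0], "jaw": 0.4},
    {"xyz": [0, 0, -0.3], "rot": [0, 0, 0], "jaw": 0.2},
    {"xyz": [0, 0, -0.5], "rot": [0, 0, 0], "jaw": 0.06},
    {"xyz": [0, 0, -0.5], "rot": [0, 0, 0], "jaw": 0.06}
  ]
}}

```text
clock: 7.45
position: [561.0, -33.2, 147.0]
tool_rot: [[-0.191, 0.982, 0.008], [0.982, 0.191, -0.0], [-0.002, 0.008, -1.0]]
ft_force: [1.6, -0.3, 0.6]
grip_width: 39.9
grip_force: 0.0
```

Call:
{"op": "arm_command", "data": {
  "steps": [
    {"xyz": [-0.76, -0.26, -0.1], "rot": [0, 0, 0.55], "jaw": 0.06},
    {"xyz": [-0.76, -0.26, -0.1], "rot": [0, 0, 0.55], "jaw": 0.06},
    {"xyz": [-0.76, -0.26, -0.1], "rot": [0, 0, 0.55], "jaw": 0.06},
    {"xyz": [-0.76, -0.26, -0.1], "rot": [0, 0, 0.55], "jaw": 0.06},
    {"xyz": [-0.76, -0.26, -0.1], "rot": [0, 0, 0.55], "jaw": 0.06},
    {"xyz": [-0.76, -0.26, -0.1], "rot": [0, 0, 0.55], "jaw": 0.06},
    {"xyz": [-0.76, -0.26, -0.1], "rot": [0, 0, 0.55], "jaw": 0.06},
    {"xyz": [-0.76, -0.26, -0.1], "rot": [0, 0, 0.55], "jaw": 0.06},
    {"xyz": [-0.76, -0.26, -0.1], "rot": [0, 0, 0.55], "jaw": 0.06},
    {"xyz": [-0.76, -0.26, -0.1], "rot": [0, 0, 0.55], "jaw": 0.06},
    {"xyz": [-0.76, -0.26, -0.1], "rot": [0, 0, 0.55], "jaw": 0.06},
    {"xyz": [-0.76, -0.26, -0.1], "rot": [0, 0, 0.55], "jaw": 0.06}
  ]
}}

```text
clock: 8.65
position: [542.6, -152.5, 156.7]
tool_rot: [[1.0, 0.03, 0.001], [0.03, -1.0, 0.0], [0.001, -0.0, -1.0]]
ft_force: [-0.1, 0.5, -0.7]
grip_width: 40.4
grip_force: 0.0
```

```bash
python3 - <<'E'
from h import *
go(543,-250,150,-108)
print(bot.read_state()["qpos"])
E
```

```text
shift [-0.0169  0.6501  0.0448] rot [-2.000e-04 -1.000e-04  6.095e-01] at 8.65 [ 542.6 -152.5  156.7]
[-1.57038809e+01  5.92579211e+00  2.84736520e+00  8.68850095e+01
  2.03313942e-02  1.62592770e+02]
```

Call:
{"op": "arm_command", "data": {
  "steps": [
    {"xyz": [0, 0.65, 0.03], "rot": [0, 0, -0.55], "jaw": 0.06},
    {"xyz": [0, 0.65, 0.03], "rot": [0, 0, -0.55], "jaw": 0.06},
    {"xyz": [0, 0.65, 0.03], "rot": [0, 0, -0.55], "jaw": 0.06},
    {"xyz": [0, 0.65, 0.03], "rot": [0, 0, -0.55], "jaw": 0.06},
    {"xyz": [0, 0.65, 0.03], "rot": [0, 0, -0.55], "jaw": 0.06},
    {"xyz": [0, 0.65, 0.03], "rot": [0, 0, -0.55], "jaw": 0.06},
    {"xyz": [0, 0.65, 0.03], "rot": [0, 0, -0.55], "jaw": 0.06},
    {"xyz": [0, 0.65, 0.03], "rot": [0, 0, -0.55], "jaw": 0.06},
    {"xyz": [0, 0.65, 0.03], "rot": [0, 0, -0.55], "jaw": 0.06},
    {"xyz": [0, 0.65, 0.03], "rot": [0, 0, -0.55], "jaw": 0.06},
    {"xyz": [0, 0.65, 0.03], "rot": [0, 0, -0.55], "jaw": 0.06},
    {"xyz": [0, 0.65, 0.03], "rot": [0, 0, -0.55], "jaw": 0.06}
  ]
}}

```text
clock: 9.85
position: [546.1, -249.9, 152.2]
tool_rot: [[-0.197, 0.98, 0.001], [0.98, 0.197, 0.0], [0.0, 0.001, -1.0]]
ft_force: [-0.1, 0.6, -0.2]
grip_width: 40.2
grip_force: 0.0
```

Call:
{"op": "arm_command", "data": {
  "steps": [
    {"xyz": [0, 0, 0], "rot": [0, 0, -0.55], "jaw": 0.06},
    {"xyz": [0, 0, 0], "rot": [0, 0, -0.55], "jaw": 0.06},
    {"xyz": [0, 0, 0], "rot": [0, 0, -0.55], "jaw": 0.06},
    {"xyz": [0, 0, 0], "rot": [0, 0, -0.55], "jaw": 0.06},
    {"xyz": [0, 0, 0], "rot": [0, 0, -0.55], "jaw": 0.06},
    {"xyz": [0, 0, 0], "rot": [0, 0, -0.55], "jaw": 0.06},
    {"xyz": [0, 0, 0], "rot": [0, 0, -0.55], "jaw": 0.06},
    {"xyz": [0, 0, 0], "rot": [0, 0, -0.55], "jaw": 0.06},
    {"xyz": [0, 0, 0], "rot": [0, 0, -0.55], "jaw": 0.06},
    {"xyz": [0, 0, 0], "rot": [0, 0, -0.55], "jaw": 0.06},
    {"xyz": [0, 0, 0], "rot": [0, 0, -0.55], "jaw": 0.06},
    {"xyz": [0, 0, 0], "rot": [0, 0, -0.55], "jaw": 0.06}
  ]
}}

```text
clock: 11.05
position: [546.1, -249.9, 152.2]
tool_rot: [[-0.938, -0.348, 0.001], [-0.348, 0.938, 0.0], [-0.001, -0.0, -1.0]]
ft_force: [-0.2, 0.1, 0.5]
grip_width: 40.4
grip_force: 0.0
```

Call:
{"op": "arm_command", "data": {
  "steps": [
    {"xyz": [0, 0, 0], "rot": [0, 0, -0.29], "jaw": 0.06},
    {"xyz": [0, 0, 0], "rot": [0, 0, -0.29], "jaw": 0.06},
    {"xyz": [0, 0, 0], "rot": [0, 0, -0.29], "jaw": 0.06},
    {"xyz": [0, 0, 0], "rot": [0, 0, -0.29], "jaw": 0.06},
    {"xyz": [0, 0, 0], "rot": [0, 0, -0.29], "jaw": 0.06},
    {"xyz": [0, 0, 0], "rot": [0, 0, -0.29], "jaw": 0.06},
    {"xyz": [0, 0, 0], "rot": [0, 0, -0.29], "jaw": 0.06},
    {"xyz": [0, 0, 0], "rot": [0, 0, -0.29], "jaw": 0.06}
  ]
}}

```text
clock: 11.85
position: [546.1, -249.9, 152.0]
tool_rot: [[-0.309, -0.951, 0.001], [-0.951, 0.309, 0.0], [-0.0, -0.001, -1.0]]
ft_force: [0.1, -0.2, 0.7]
grip_width: 40.0
grip_force: 0.0
```

```bash
cat > b.py <<'E'
from h import *
import sys
z=float(sys.argv[2]);g=[float(a) for a in sys.argv[3:5]]
s=bot.read_state();print(s["clock"],s["position"].round(2),s["tool_rot"][:,0].round(3),s["grip_width"],s["ft_force"].round(1),s["qpos"].round(0))
im,d,K,T=grab("wrist",sys.argv[1]+".npz");C=cloud(d,K,T)
cv2.imwrite(sys.argv[1]+".png",cv2.resize(im[:,:,::-1],(784,588),interpolation=cv2.INTER_CUBIC))
P=plane(K,T,*np.indices(d.shape)[::-1],z)
m=big(masks(im)["blue"]&(np.hypot(P[...,0]-g[0],P[...,1]-g[1])<75));print(m.sum(),disc(m,K,T,z,27,g),"z",np.percentile(C[m][:,2],[10,50,90]))
E
python3 b.py pics/w8 10 528 -316
```

```text
11.85 [ 546.1  -249.91  152.01] [-0.309 -0.951 -0.   ] 40.00392849027831 [ 0.1 -0.2  0.7] [-25.  11.   8.  87.   0. -97.]
2870 (array([ 526.85248463, -322.4972205 ]), np.float64(65.48759828800571), np.float64(58.05275967830593), 67, 353) z [ 8.35704096  9.31602276 10.296477  ]
```

View pics/w8.png

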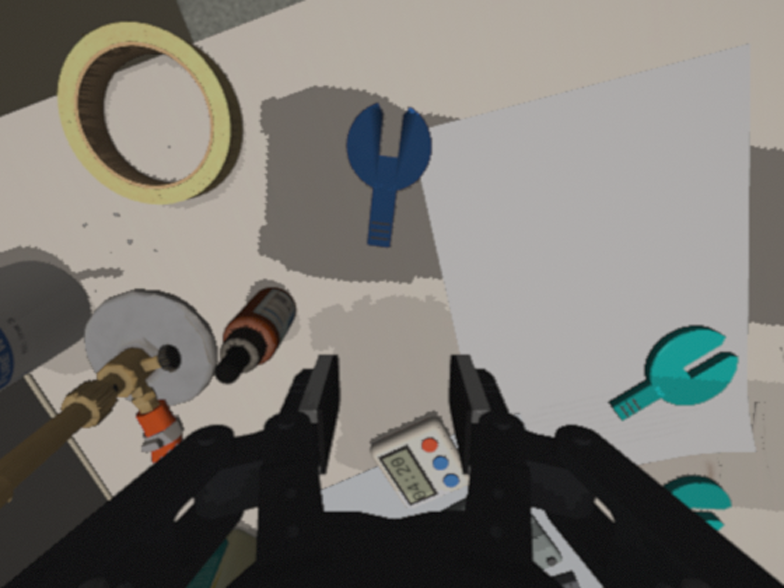

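```bash
python3 - <<'E'
from h import *
im,d,K,T=load("pics/w8.npz")
f=lambda x,y:plane(K,T,x/1.4,y/1.4,10)
for p in [(347,148),(432,148),(389,190),(368,245),(391,246),(370,195),(397,195),(378,103),(411,110)]:print(p,f(*p).round(1))
h=cv2.cvtColor(im,cv2.COLOR_RGB2HSV);print(h[106,250],h[170,271],h[155,272])
m=(h[...,0]>100)&(h[...,0]<130)&(h[...,1]>100);P=plane(K,T,*np.indices(d.shape)[::-1],10)
m=big(m&(np.hypot(P[...,0]-530,P[...,1]+316)<75));print(m.sum(),disc(m,K,T,10,27,(530,-316)),disc(m,K,T,10,27,(535,-312)))
E
```

```text
(347, 148) [ 549.6 -334.    10. ]
(432, 148) [ 499.2 -317.7   10. ]
(389, 190) [ 532.7 -301.6   10. ]
(368, 245) [ 557.3 -271.7   10. ]
(391, 246) [ 542.9 -266.3   10. ]
(370, 195) [ 545.3 -302.3   10. ]
(397, 195) [ 528.8 -297.    10. ]
(378, 103) [ 522.9 -352.6   10. ]
(411, 110) [ 505.1 -342.7   10. ]
[107 169  86] [109  64  64] [106 169  86]
2915 (array([ 527.04916523, -321.22143346]), np.float64(65.07509681843341), np.float64(56.85200919675931), 57, 348) (array([ 533.14917457, -313.71746287]), np.float64(-160.0818665868943), np.float64(47.53254462002115), 33, 522)
```

```bash
python3 - <<'E'
from h import *
im,d,K,T=load("pics/w8.npz");C=cloud(d,K,T)
print([C[int(y/1.4),int(x/1.4)].round(0) for x,y in[(232,365),(255,325),(285,300),(240,350)]])
go(545.5,-279.5,50,-114.4)
E
```

```text
[array([ 634., -251.,   93.]), array([ 630., -257.,   59.]), array([ 623., -255.,   17.]), array([ 634., -252.,   80.])]
shift [ 0.189  -0.0569  0.6795] rot [-0.0001  0.0001  0.0356] at 11.9 [ 546.1 -249.9  151.9]
```

Call:
{"op": "arm_command", "data": {
  "steps": [
    {"xyz": [0.189, -0.057, 0.3], "rot": [0, 0, 0.0356], "jaw": 0.06},
    {"xyz": [0.189, -0.057, 0.68], "rot": [0, 0, 0.0356], "jaw": 0.06},
    {"xyz": [0.189, -0.057, 0.68], "rot": [0, 0, 0.0356], "jaw": 0.06},
    {"xyz": [0.189, -0.057, 0.68], "rot": [0, 0, 0.0356], "jaw": 0.06},
    {"xyz": [0.189, -0.057, 0.68], "rot": [0, 0, 0.0356], "jaw": 0.06}
  ]
}}

```text
clock: 12.4
position: [546.6, -279.6, 52.1]
tool_rot: [[-0.41, -0.912, 0.003], [-0.912, 0.41, -0.001], [-0.0, -0.003, -1.0]]
ft_force: [0.6, -0.1, 0.2]
grip_width: 40.4
grip_force: 0.0
```

```bash
python3 b.py pics/w9 10 524 -325; python3 - <<'E'
from h import *
im,d,K,T=load("pics/w9.npz");s=bot.read_state();R=s["tool_rot"]
h=cv2.cvtColor(im,cv2.COLOR_RGB2HSV);m=(h[...,0]>100)&(h[...,0]<130)&(h[...,1]>50)
P=plane(K,T,*np.indices(d.shape)[::-1],10)
L=(P-s["position"])@R   # tool coords
for x in(-12,-6,0,6,12,18):
    k=m&(abs(L[...,0]-x)<1)&(abs(L[...,1])<16);print(x,k.sum(),L[k][:,1].min() if k.any() else 0,L[k][:,1].max() if k.any() else 0)
k=m&(abs(L[...,1])<35)&(L[...,0]>25)&(L[...,0]<90);print("disc y",L[k].min(0),L[k].max(0))
E
```

```text
12.4 [ 546.57 -279.6    52.13] [-0.41  -0.912 -0.   ] 40.4489746228926 [ 0.6 -0.1  0.2] [-27.  14.   0.  76.   0. -93.]
5960 (array([ 524.76262443, -326.70491749]), np.float64(65.2500951815344), np.float64(62.688715456208236), 206, 832) z [ 8.46376172  9.28404747 10.10269353]
-12 0 0 0
-6 50 -6.930328670599286 8.100856881608088
0 43 -6.856847418362105 8.024317480041288
6 72 -6.792751443556201 7.9575536409543215
12 74 -6.721977884622707 8.50991596587829
18 75 -6.652577631842661 8.44026120313783
disc y [ 25.32394512 -24.82423978  42.58789146] [76.47197297 27.59990932 42.79523181]
```

Call:
{"op": "arm_command", "data": {
  "steps": [
    {"xyz": [0, 0.004, 0.2], "rot": [0, 0, 0], "jaw": 0.06},
    {"xyz": [0, 0.004, 0.3], "rot": [0, 0, 0], "jaw": 0.06},
    {"xyz": [0, 0.004, 0.3], "rot": [0, 0, 0], "jaw": 0.06},
    {"xyz": [0, 0.004, 0.3], "rot": [0, 0, 0], "jaw": 0.06}
  ],
  "force": 80
}}

```text
clock: 12.85
position: [545.5, -279.3, 5.9]
tool_rot: [[-0.409, -0.912, 0.001], [-0.912, 0.409, -0.0], [-0.0, -0.001, -1.0]]
ft_force: [-0.2, 0.6, -0.6]
grip_width: 40.2
grip_force: 0.0
```

Call:
{"op": "arm_command", "data": {
  "steps": [
    {"xyz": [0, 0, 0.018], "rot": [0, 0, 0], "jaw": 0.06},
    {"xyz": [0, 0, 0.018], "rot": [0, 0, 0], "jaw": 0.06},
    {"xyz": [0, 0, 0.018], "rot": [0, 0, 0], "jaw": 0.8},
    {"xyz": [0, 0, 0.018], "rot": [0, 0, 0], "jaw": 0.8},
    {"xyz": [0, 0, 0.018], "rot": [0, 0, 0], "jaw": 0.8},
    {"xyz": [0, 0, 0.018], "rot": [0, 0, 0], "jaw": 0.8},
    {"xyz": [0, 0, 0.018], "rot": [0, 0, 0], "jaw": 0.8}
  ],
  "force": 80
}}

```text
clock: 13.55
position: [545.5, -279.4, 2.8]
tool_rot: [[-0.41, -0.912, 0.001], [-0.912, 0.41, -0.0], [-0.0, -0.001, -1.0]]
ft_force: [-0.4, 0.6, 5.4]
grip_width: 13.0
grip_force: 78.9
```

Call:
{"op": "arm_command", "data": {
  "steps": [
    {"xyz": [0, 0, -0.1], "rot": [0, 0, 0], "jaw": 0.8},
    {"xyz": [0, 0, -0.2], "rot": [0, 0, 0], "jaw": 0.8},
    {"xyz": [0, 0, -0.2], "rot": [0, 0, 0], "jaw": 0.8}
  ]
}}

```text
clock: 13.85
position: [546.4, -280.0, 35.2]
tool_rot: [[-0.41, -0.912, 0.004], [-0.912, 0.41, -0.002], [-0.0, -0.004, -1.0]]
ft_force: [0.2, -0.5, -1.0]
grip_width: 13.4
grip_force: 78.3
```

```bash
cat > c.py <<'E'
from h import *
import sys
s=bot.read_state();R=s["tool_rot"];print(s["clock"],s["position"].round(2),s["grip_width"],s["grip_force"],s["ft_force"].round(1),s["wrist_torque"].round(2))
im,d,K,T=grab("wrist",sys.argv[1]+".npz")
L=(cloud(d,K,T)-s["position"])@R
h=cv2.cvtColor(im,cv2.COLOR_RGB2HSV);m=big((h[...,0]>100)&(h[...,0]<130)&(h[...,1]>50)&(abs(L[...,2])<25)&(abs(L[...,1])<40)&(L[...,0]<95))
q=L[m];A=np.c_[q[:,0],q[:,1],np.ones(len(q))];c=np.linalg.lstsq(A,q[:,2],rcond=None)[0]
print("tool-frame z plane: slopes deg",np.degrees(c[:2]).round(2),"z0",c[2].round(2),"n",len(q),"x",np.percentile(q[:,0],[.5,99.5]))
for x in(26,35,45): 
    k=m&(abs(L[...,0]-x)<1);print(x,L[k][:,1].min().round(1),L[k][:,1].max().round(1))
k=m&(L[...,0]>26);print("y",L[k][:,1].min(),L[k][:,1].max())
cv2.imwrite(sys.argv[1]+".png",cv2.resize(im[:,:,::-1],(784,588),interpolation=cv2.INTER_CUBIC))
E
python3 c.py pics/w10
```

```text
13.85 [ 546.42 -279.95   35.23] 13.372184453740628 78.31104755401611 [ 0.2 -0.5 -1. ] [-0.01 -0.02  0.02]
tool-frame z plane: slopes deg [0.56 0.02] z0 -6.73 n 10891 x [-9.98653038 74.96274427]
26 -9.7 9.3
35 -22.1 20.8
45 -26.1 25.2
y -26.897045604843008 26.302895119686646
```

View pics/w10.png

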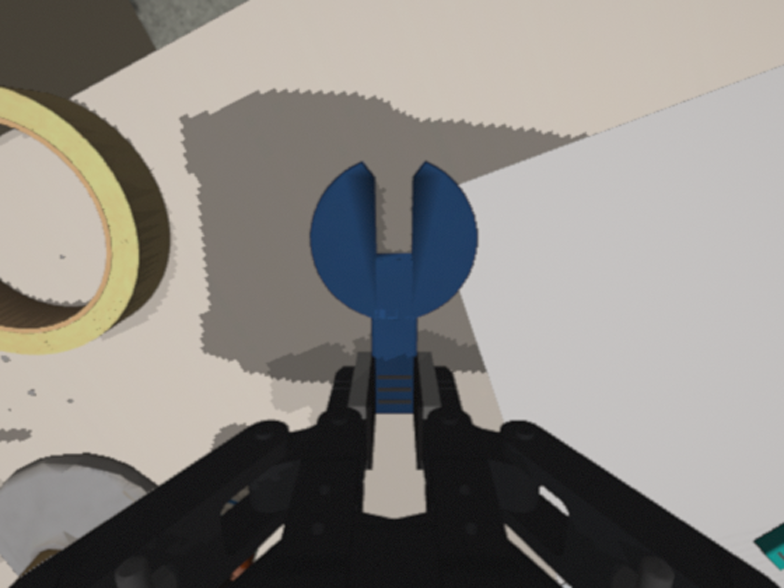

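Call:
{"op": "arm_command", "data": {
  "steps": [
    {"xyz": [0, 0, -0.25], "rot": [0, 0, -0.04], "jaw": 0.8},
    {"xyz": [0, 0, -0.5], "rot": [0, 0, -0.08], "jaw": 0.8},
    {"xyz": [0, 0, -0.77], "rot": [0, 0, -0.12], "jaw": 0.8},
    {"xyz": [0, 0, -0.77], "rot": [0, 0, -0.145], "jaw": 0.8},
    {"xyz": [0, 0, -0.77], "rot": [0, 0, -0.145], "jaw": 0.8}
  ]
}}

```text
clock: 14.4
position: [545.5, -279.5, 148.4]
tool_rot: [[0.035, -0.999, 0.002], [-0.999, -0.035, -0.001], [0.001, -0.002, -1.0]]
ft_force: [0.3, 0.0, -1.7]
grip_width: 13.3
grip_force: 78.6
```

Call:
{"op": "arm_command", "data": {
  "steps": [
    {"xyz": [-0.2, 0, 0], "rot": [0, 0, 0], "jaw": 0.8},
    {"xyz": [-0.4, 0, 0], "rot": [0, 0, 0], "jaw": 0.8},
    {"xyz": [-0.6, 0, 0], "rot": [0, 0, 0], "jaw": 0.8},
    {"xyz": [-0.8, 0, 0], "rot": [0, 0, 0], "jaw": 0.8},
    {"xyz": [-1.0, 0, 0], "rot": [0, 0, 0], "jaw": 0.8}
  ]
}}

```text
clock: 14.9
position: [539.1, -128.1, 145.8]
tool_rot: [[0.031, -1.0, -0.002], [-1.0, -0.031, 0.001], [-0.001, 0.002, -1.0]]
ft_force: [0.6, -0.3, -0.8]
grip_width: 12.9
grip_force: 78.5
```

Call:
{"op": "arm_command", "data": {
  "steps": [
    {"xyz": [-0.2, 0, 0], "rot": [0, 0, 0], "jaw": 0.8},
    {"xyz": [-0.4, 0, 0], "rot": [0, 0, 0], "jaw": 0.8},
    {"xyz": [-0.6, 0, 0], "rot": [0, 0, 0], "jaw": 0.8},
    {"xyz": [-0.8, 0, 0], "rot": [0, 0, 0], "jaw": 0.8},
    {"xyz": [-1.0, 0, 0], "rot": [0, 0, 0], "jaw": 0.8},
    {"xyz": [-1.0, 0, 0], "rot": [0, 0, 0], "jaw": 0.8}
  ]
}}

```text
clock: 15.5
position: [534.0, 23.3, 146.0]
tool_rot: [[0.034, -0.999, -0.002], [-0.999, -0.034, 0.001], [-0.001, 0.002, -1.0]]
ft_force: [0.9, -0.2, -0.8]
grip_width: 13.3
grip_force: 78.5
```

```bash
python3 - <<'E'
from h import *
go(548.6,118,150,-88)
E
```

```text
shift [-0.6275 -0.1183 -0.0265] rot [ 0.0006  0.0003 -0.0003] at 15.5 [534.   23.3 146. ]
```

Call:
{"op": "arm_command", "data": {
  "steps": [
    {"xyz": [-0.2, -0.04, 0], "rot": [0, 0, 0], "jaw": 0.8},
    {"xyz": [-0.4, -0.08, 0], "rot": [0, 0, 0], "jaw": 0.8},
    {"xyz": [-0.63, -0.118, 0], "rot": [0, 0, 0], "jaw": 0.8},
    {"xyz": [-0.63, -0.118, 0], "rot": [0, 0, 0], "jaw": 0.8},
    {"xyz": [-0.63, -0.118, 0.2], "rot": [0, 0, 0], "jaw": 0.8},
    {"xyz": [-0.63, -0.118, 0.4], "rot": [0, 0, 0], "jaw": 0.8},
    {"xyz": [-0.63, -0.118, 0.4], "rot": [0, 0, 0], "jaw": 0.8},
    {"xyz": [-0.63, -0.118, 0.4], "rot": [0, 0, 0], "jaw": 0.8}
  ]
}}

```text
clock: 16.3
position: [548.9, 114.8, 87.3]
tool_rot: [[0.032, -0.999, -0.002], [-0.999, -0.032, -0.0], [0.0, 0.002, -1.0]]
ft_force: [-0.0, 0.1, 0.2]
grip_width: 12.9
grip_force: 78.5
```

```bash
cat > e.py <<'E'
from h import *
import sys
s=bot.read_state();R=s["tool_rot"];p=s["position"];print(s["clock"],p.round(2),R[:,0].round(3),s["grip_width"],s["ft_force"].round(1))
im,d,K,T=grab("wrist",sys.argv[1]+".npz");tl=lambda P:((P-p)@R).round(2)
L=(cloud(d,K,T)-p)@R
m=big(masks(im)["red"]&(L[...,0]>20)&(abs(L[...,1])<40))
cs,_=cv2.findContours(m.astype(np.uint8),0,1);(x,y),r=cv2.minEnclosingCircle(max(cs,key=len));c=plane(K,T,x,y,108);print("cap tool",tl(c),"world",c.round(1),r)
h=cv2.cvtColor(im,cv2.COLOR_RGB2HSV);m=big((h[...,0]>100)&(h[...,0]<130)&(h[...,1]>50)&(abs(L[...,2])<25)&(abs(L[...,1])<40)&(L[...,0]<95)&(L[...,0]>-15))
z=p[2]+7.4;g=(p+R@[50,0,0])[:2];cc,a,f,n,t=disc(m,K,T,z,27,g);print("blue centre tool",tl(np.r_[cc,z]),"world",cc.round(1),"tab",a,f,n,"ztop",np.median((cloud(d,K,T))[m][:,2]))
cv2.imwrite(sys.argv[1]+".png",cv2.resize(im[:,:,::-1],(784,588),interpolation=cv2.INTER_CUBIC))
E
python3 e.py pics/w11
```

```text
16.3 [548.9  114.83  87.27] [ 0.032 -0.999  0.   ] 12.861262326845074 [-0.   0.1  0.2]
cap tool [101.6    2.13 -20.69] world [550.1  13.2 108. ] 30.442934036254883
blue centre tool [ 5.196e+01 -3.000e-02 -7.380e+00] world [550.6  62.9] tab 91.91148013353255 62.63693735863097 272 ztop 93.60419507056474
```

Call:
{"op": "arm_command", "data": {
  "steps": [
    {"xyz": [0, 0.013, 0.036], "rot": [0, 0, 0], "jaw": 0.8},
    {"xyz": [0.05, 0.013, 0.036], "rot": [0, 0, 0], "jaw": 0.8},
    {"xyz": [0.1, 0.013, 0.036], "rot": [0, 0, 0], "jaw": 0.8},
    {"xyz": [0.12, 0.013, 0.036], "rot": [0, 0, 0], "jaw": 0.8},
    {"xyz": [0.12, 0.013, 0.036], "rot": [0, 0, 0], "jaw": 0.8},
    {"xyz": [0.12, 0.013, 0.036], "rot": [0, 0, 0], "jaw": 0.8}
  ]
}}

```text
clock: 16.95
position: [548.2, 97.4, 82.4]
tool_rot: [[0.033, -0.999, 0.001], [-0.999, -0.033, 0.0], [-0.0, -0.001, -1.0]]
ft_force: [-0.6, 0.3, -1.2]
grip_width: 13.4
grip_force: 78.6
```

```bash
python3 e.py pics/w12
```

```text
16.95 [548.24  97.41  82.36] [ 0.033 -0.999 -0.   ] 13.422987956323219 [-0.6  0.3 -1.2]
cap tool [ 84.85   0.73 -25.67] world [550.3  12.6 108. ] 28.395782470703125
blue centre tool [ 5.185e+01 -5.000e-02 -7.410e+00] world [550.   45.6] tab 92.02714199974359 62.507702726769125 271 ztop 88.66149090649225
```

View pics/w12.png

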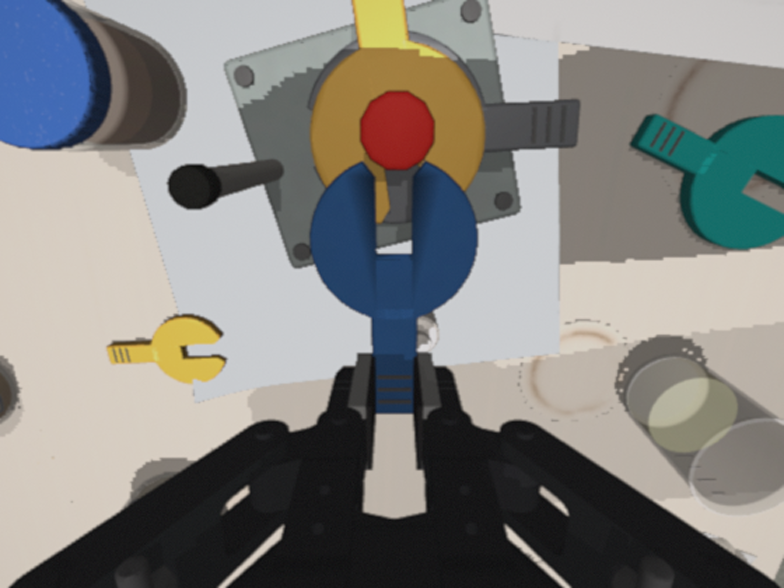

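Call:
{"op": "arm_command", "data": {
  "steps": [
    {"xyz": [0.02, 0.004, 0], "rot": [0, 0, 0], "jaw": 0.8},
    {"xyz": [0.05, 0.004, 0], "rot": [0, 0, 0], "jaw": 0.8},
    {"xyz": [0.08, 0.004, 0], "rot": [0, 0, 0], "jaw": 0.8},
    {"xyz": [0.11, 0.004, 0], "rot": [0, 0, 0], "jaw": 0.8},
    {"xyz": [0.13, 0.004, 0], "rot": [0, 0, 0], "jaw": 0.8},
    {"xyz": [0.13, 0.004, 0], "rot": [0, 0, 0], "jaw": 0.8}
  ]
}}

```text
clock: 17.6
position: [548.2, 77.6, 82.2]
tool_rot: [[0.033, -0.999, 0.0], [-0.999, -0.033, 0.0], [-0.0, -0.0, -1.0]]
ft_force: [-0.7, 0.8, -1.3]
grip_width: 13.3
grip_force: 78.6
```

Call:
{"op": "arm_command", "data": {
  "steps": [
    {"xyz": [0.02, 0, 0], "rot": [0, 0, 0], "jaw": 0.8},
    {"xyz": [0.04, 0, 0], "rot": [0, 0, 0], "jaw": 0.8},
    {"xyz": [0.06, 0, 0], "rot": [0, 0, 0], "jaw": 0.8},
    {"xyz": [0.075, 0, 0], "rot": [0, 0, 0], "jaw": 0.8},
    {"xyz": [0.075, 0, 0], "rot": [0, 0, 0], "jaw": 0.8}
  ]
}}

```text
clock: 18.1
position: [548.6, 66.5, 82.2]
tool_rot: [[0.033, -0.999, 0.0], [-0.999, -0.033, 0.0], [-0.0, -0.0, -1.0]]
ft_force: [0.4, -0.2, -0.7]
grip_width: 12.9
grip_force: 78.6
```

```bash
python3 e.py pics/w13
```

```text
18.1 [548.57  66.53  82.19] [ 0.033 -0.999 -0.   ] 12.902322688634834 [ 0.4 -0.2 -0.7]
cap tool [ 54.99   0.14 -25.82] world [550.3  11.6 108. ] 25.128204345703125
blue centre tool [ 5.174e+01 -3.000e-02 -7.410e+00] world [550.3  14.8] tab 91.98660451631717 62.3853511036648 273 ztop 88.49285837163225
```

Call:
{"op": "arm_command", "data": {
  "steps": [
    {"xyz": [0.01, 0, 0], "rot": [0, 0, 0], "jaw": 0.8},
    {"xyz": [0.021, 0, 0], "rot": [0, 0, 0], "jaw": 0.8},
    {"xyz": [0.021, 0, 0], "rot": [0, 0, 0], "jaw": 0.8},
    {"xyz": [0.021, 0, 0.015], "rot": [0, 0, 0], "jaw": 0.8},
    {"xyz": [0.021, 0, 0.03], "rot": [0, 0, 0], "jaw": 0.8},
    {"xyz": [0.021, 0, 0.03], "rot": [0, 0, 0], "jaw": 0.8}
  ]
}}

```text
clock: 18.75
position: [548.4, 63.7, 77.2]
tool_rot: [[0.034, -0.999, -0.0], [-0.999, -0.034, 0.0], [-0.0, 0.0, -1.0]]
ft_force: [0.1, 0.2, -1.3]
grip_width: 13.2
grip_force: 78.6
```

```bash
python3 e.py pics/w14
```

```text
18.75 [548.44  63.69  77.19] [ 0.034 -0.999 -0.   ] 13.153994900799686 [ 0.1  0.2 -1.3]
cap tool [ 5.227e+01  4.000e-02 -3.082e+01] world [550.2  11.4 108. ] 25.96160888671875
blue centre tool [51.85 -0.11 -7.41] world [550.3  11.9] tab 92.11642173533777 62.506405446934345 275 ztop 83.4877091014572
```

Call:
{"op": "arm_command", "data": {
  "steps": [
    {"xyz": [0.002, 0, 0.004], "rot": [0, 0, 0], "jaw": 0.8},
    {"xyz": [0.002, 0, 0.004], "rot": [0, 0, 0], "jaw": 0.8}
  ],
  "force": 20
}}

```text
clock: 19.0
position: [548.7, 63.3, 77.1]
tool_rot: [[0.034, -0.999, 0.0], [-0.999, -0.034, 0.0], [-0.0, -0.0, -1.0]]
ft_force: [-0.2, 0.7, -0.7]
grip_width: 13.1
grip_force: 78.6
```

Call:
{"op": "arm_command", "data": {
  "steps": [
    {"xyz": [0, 0, 0], "rot": [0, 0, 0], "jaw": 0.5},
    {"xyz": [0, 0, 0], "rot": [0, 0, 0], "jaw": 0.5},
    {"xyz": [0, 0, 0], "rot": [0, 0, 0], "jaw": 0.4},
    {"xyz": [0, 0, -0.05], "rot": [0, 0, 0], "jaw": 0.4},
    {"xyz": [0, 0, -0.15], "rot": [0, 0, 0], "jaw": 0.3},
    {"xyz": [0, 0, -0.3], "rot": [0, 0, 0], "jaw": 0.3},
    {"xyz": [0, 0, -0.3], "rot": [0, 0, 0], "jaw": 0.3}
  ]
}}

```text
clock: 19.7
position: [550.3, 63.5, 126.6]
tool_rot: [[0.034, -0.999, 0.006], [-0.999, -0.034, 0.001], [-0.001, -0.006, -1.0]]
ft_force: [-0.3, 0.0, 0.2]
grip_width: 29.6
grip_force: 0.0
```

```bash
python3 - <<'E'
from h import *
s=bot.read_state();p=s["position"];print(s["clock"],p,s["grip_width"])
im,d,K,T=grab("wrist","pics/w15.npz");C=cloud(d,K,T)
M=masks(im);m=big(M["red"]);cs,_=cv2.findContours(m.astype(np.uint8),0,1);(x,y),r=cv2.minEnclosingCircle(max(cs,key=len));cap=plane(K,T,x,y,108);print("cap",cap)
h=cv2.cvtColor(im,cv2.COLOR_RGB2HSV);near=np.hypot(C[...,0]-550,C[...,1]-13)<72
m=big((h[...,0]>100)&(h[...,0]<130)&(h[...,1]>50)&near&(C[...,2]>70));print("blue",disc(m,K,T,84,27,cap[:2]))
q=C[m];A=np.c_[q[:,:2]-cap[:2],np.ones(len(q))];print("plane",np.linalg.lstsq(A,q[:,2],rcond=None)[0])
b=M["brass"]&near&(C[...,2]>66);q=C[b];print("brass z",np.percentile(q[:,2],[5,50,95]));t=q[np.hypot(*(q[:,:2]-cap[:2]).T)>36][:,:2].mean(0)-[550.3,12.8];print("brass tab",np.degrees(np.arctan2(t[1],t[0])))
rr=np.hypot(C[...,0]-550.3,C[...,1]-12.8);g=(abs(C[...,2]-63.3)<3)&(rr>36)&(rr<66)&(C[...,0]<525);t=C[g][:,:2].mean(0)-[550.3,12.8];print("steel tab",np.degrees(np.arctan2(t[1],t[0])),g.sum())
cv2.imwrite("pics/w15.png",cv2.resize(im[:,:,::-1],(784,588),interpolation=cv2.INTER_CUBIC))
E
```

```text
19.7 [550.31211389  63.5249138  126.5643567 ] 29.58983119313933
cap [550.12535124  11.79962721 108.        ]
blue (array([550.61192699,  11.61095603]), np.float64(92.52749589893644), np.float64(62.896623214011676), 203, 879)
plane [ 1.21959782e-03 -7.23232077e-02  8.47955684e+01]
brass z [72.14591669 73.28122298 74.47682145]
brass tab -79.6544090540692
steel tab -173.96253218238817 1054
```

View pics/w15.png

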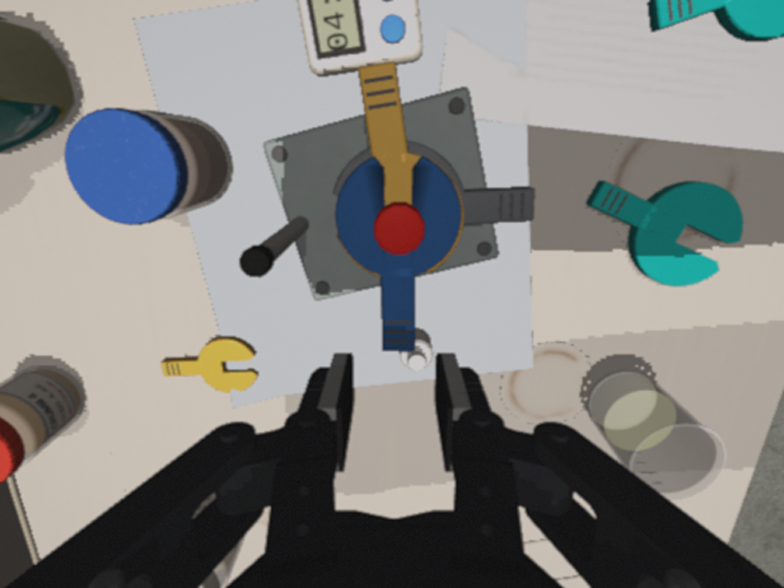

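```bash
cat > f.py <<'E'
from h import *
import sys
im,d,K,T=grab("wrist",sys.argv[1]);C=cloud(d,K,T);print(bot.read_state()["clock"])
h=cv2.cvtColor(im,cv2.COLOR_RGB2HSV);r=np.hypot(C[...,0]-550.3,C[...,1]-12.8);bl=(h[...,0]>100)&(h[...,0]<130)&(h[...,1]>50)
def fit(n,m):
    q=C[m];A=np.c_[q[:,:2]-[550.3,12.8],np.ones(len(q))];print(n,m.sum(),np.linalg.lstsq(A,q[:,2],rcond=None)[0].round(4),np.percentile(q[:,2],[2,50,98]).round(1))
b=bl&(r<70)&(C[...,2]>70)
fit("blue",b);fit("blue r<27",b&(r<27));fit("blue tab",b&(r>32));fit("brass",masks(im)["brass"]&(r<66)&(C[...,2]>60))
fit("steeltab",(abs(C[...,2]-63.3)<4)&(r>36)&(r<66)&(C[...,0]<525));fit("bench",(abs(C[...,2])<6)&(r<140))
for y in range(-30,70,8):
    k=b&(abs(C[...,1]-12.8-y)<1.5); print(y,k.sum(),np.median(C[k][:,2]).round(1) if k.any() else None)
E
python3 f.py pics/w16.npz
```

```text
19.8
blue 5596 [ 2.18000e-02 -7.76000e-02  8.64153e+01] [82.  83.3 85. ]
blue r<27 4311 [ 5.0000e-04 -2.5000e-03  8.3293e+01] [82.  83.3 84.7]
blue tab 973 [  0.5255  -0.5957 116.3957] [ 81.9  83.2 209.5]
brass 2364 [-9.08000e-02 -2.08000e-02  7.42097e+01] [71.9 73.3 74.8]
steeltab 1068 [5.10000e-03 1.71000e-02 6.35937e+01] [61.5 63.3 64.7]
bench 49009 [ 0.0011 -0.003  -0.0194] [-1.7 -0.   1.9]
-30 48 266.7
-22 183 83.2
-14 316 83.4
-6 342 83.3
2 257 83.3
10 236 83.2
18 277 83.2
26 118 83.2
34 127 83.5
42 107 83.0
50 101 83.2
58 75 83.3
66 0 None
```

Call:
{"op": "arm_command", "data": {
  "steps": [
    {"xyz": [0, 0, -0.3], "rot": [0, 0, 0], "jaw": 0.3},
    {"xyz": [0, 0, -0.5], "rot": [0, 0, 0], "jaw": 0.3},
    {"xyz": [0, 0, -0.5], "rot": [0, 0, 0], "jaw": 0.3},
    {"xyz": [0, 0, -0.5], "rot": [0, 0, 0], "jaw": 0.3}
  ]
}}

```text
clock: 20.2
position: [548.8, 63.3, 197.1]
tool_rot: [[0.034, -0.999, 0.001], [-0.999, -0.034, 0.0], [-0.0, -0.001, -1.0]]
ft_force: [-0.4, 0.5, -0.7]
grip_width: 29.9
grip_force: 0.0
```

```bash
python3 -c "
from plant import bot
print(bot.finish_job())"
```

```text
the job is handed in; nothing more can be done
None
```

I handed the job in at 20.2 s (limit 64 s), with no verdict returned: the last wrist views show the three discs flat and home on the stem, slots at least about 90° apart, and no bystander visibly moved.

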